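Find the clear contact gap with the gauge blade

TASK

Check the three sprung contact gaps of the grey contact base with the red-handled gauge blade from the wooden rest: probe every gap in order, one dot, two dots, three dots, with the blade at least about halfway in or onto whatever stops it; two are blocked about halfway down, out of sight below the copper contacts, and only one takes the whole blade. Then leave the gauge standing upright and released in the clear gap, pushed fully home so that the shoulders of its handle sit on top of the base. Do not disturb the battery, the receiver capsule or the relay.

Things in the scene. Friction and masses are not known exactly. Their poses are not given: they have to be found in the camera images.
- gauge: go-gauge: steel blade 26 mm wide (x), 5 mm thick (y; lowest 5 mm only 24 x 3 mm), 34 mm long, below a red handle 44 mm wide (x), 14 mm thick (y), 44 mm tall. Origin at the middle of the blade's bottom edge, z up: blade z = 0 to 34 mm, handle 34 to 78 mm (shoulders at z = 34 mm). Grasp the handle across its 14 mm. About 0.09 kg. Starts upright in the rest, turned like it, leaning up to 3 degrees
- gauge_tip (a point): middle of the bottom edge of the gauge's blade (the origin of gauge)
- rest: wooden rest, fixed, 64 (x) x 50 (y) x 33 mm tall, origin at the centre of its underside; the gauge stands in its slot (29.5 mm along x, 7.5 mm along y, 25 mm deep) with the tip 8 mm above the table, and is drawn straight up
- base: grey three-pole contact base, fixed, 72 (x) x 152 (y) x 50 mm tall plus a low ear at each y end; origin at the centre of its underside. Three gaps in its top, in a row along y, 44 mm apart, each 31 mm long along x; the blade's 5 mm thickness goes along y. One gap is clear (shoulders land on the base at 34 mm depth), two have a hard stop 17 mm down; which, changes each run and is hidden
- gap1 (a point): gap 1 (+y end, one white dot): centre of its mouth, level with the base's top, axes as the base; put the blade's middle here. A fixed brass cheek is at y = -3.5 mm, a sprung copper contact at y = -0.5 mm, giving way up to 5 mm to +y; both are flared at the mouth (to y = -7.5 and +4.5 mm). The contact resists the blade with about 4 to 12 N and its friction then holds it
- gap2 (a point): the same for gap 2 (middle, two dots)
- gap3 (a point): the same for gap 3 (-y end, three dots)
- battery: bystander: small black and gold block battery standing on end, 18x27x49 mm, origin at the centre of its underside
- capsule: bystander: grey round receiver capsule, 37 mm across, 14 mm high, origin at the centre of its underside
- relay: bystander: clear-topped plug-in relay, 14x30x30 mm, origin at the centre of its underside
Not all that is in view belongs to the job. What is shaped like the gauge but blue or turquoise is not meant.

How it is judged:
By the outcome, as a careful person would: the job done as asked, in the order asked, and still so for the second after the job is handed in, with the robot touching nothing.
It also fails if it takes over 48 s, if anything falls off the work surface, if the arm or the gripper's body presses on something with over 40 N, if the wrist force passes 120 N, or if a joint passes its speed limit or range.

ROBOT

A 6-joint arm with a two-finger parallel gripper is mounted at the origin on a cart in front of the work surface, level with it; the furniture and walls round the work are solid. World frame = base frame: x ahead of the robot, y to its left, z up, the work surface at z = 0. Lengths are in m, angles in degrees, forces in N, time in s.
With the tool pointing down it reaches from about 0.3 to 0.85 m from the base axis. Payload 5.4 kg.
Tool frame: the origin (TCP) lies at the very end of the fingers, on their centre line; the grasp point (between the pads) lies 19 mm behind it; z points along the fingers, x is the direction in which the jaws open and shut, and the axes are right-handed (so a half turn about z gives the same grasp; the last joint's range is limited). The gripper opens to 85 mm and grips with 20 to 120 N. Pads are 22 mm wide; open, the fingers measure 114 mm over their backs; the gripper's body (76 mm by 85 mm) begins 54 mm behind the grasp point. The pads swing forward as they close: fully open they stand 13 mm farther back than shut.
Start: joints at [52.592, 9.076, 91.501, -0, 79.423, -12.038], TCP at [0.246, 0.52, 0.231] pointing down, gripper open.
Joint ranges: [-166.64, 166.64], [-54.1, 131.32], [10.49, 154.53], [-73.88, 253.88], [9.74, 151.15], [-171.62, 171.62]. Speed limits (degrees/s): [147.25, 147.25, 180, 180, 180, 180].

INTERFACE

Orientations are given as a 3x3 rotation matrix whose columns are the frame's x, y, z axes.
In Python, from workcell import * gives the robot as it stands. The module is installed in compiled form; this text tells all that it offers.
- The arm moves only by the tool send_rows, never from a script. Its argument "increments" is a list that holds one entry, the list of rows, each a list of 6 numbers: the shift along the tool's x, y, z in units of 25 mm (1.0 is 25 mm), then the turn, a rotation vector about the tool's x, y, z in units of 5 degrees (1.0 is 5 degrees). In form: [[[tx, ty, tz, wx, wy, wz], ...]]. A call has 1 to 20 rows; each row is the pose to reach, as a shift and turn from the pose measured when the call began, along the tool's axes at that moment; what a row does not reach only later rows make up. A row lasts 1/8 s, in which the tool goes at most 62.5 mm and 10.7 degrees, less where a joint would pass 70% of its speed; a pose out of reach is approached as far as the arm can. A call with a gripper value outside its range is refused whole. "jaw" is the gripper's target within -1 to 1 (fully open at 1, half-way at 0, shut at -1), set as the call begins (left out, the last holds). The fingers move at their own pace and stop on an object; "squeeze" is the grip in N (left out, the last holds). Time passes only in rows, so rows that repeat a pose let the fingers close. It gives the time, the measured TCP pose, the force and the opening at its end, in the units of the state.
- get_state(): the state, without advancing time (a new reading comes with each control period).
- camera(name): name is "side" or "top" or "wrist"; returns the picture (400x640x3 uint8, blue, green, red); there is no depth.
- get_calibration(name): a dict with "K" (3x3 intrinsics, pixels), "k1" (the pictures are not rectified: a ray, as slopes to the right and down, at radius r is drawn at 1 + k1 r^2 times it, then the intrinsics apply), "origin" and "attitude" of the camera in the world. Camera axes: x right, y down, z forward; pixel columns grow to the right and rows downward; lengths in m; the calibration is good to about 2 mm. A picture is of the moment at which its call begins: read the wrist's pose just before it. get_calibration takes no time and is no camera call; for the wrist camera it gives the pose at the moment of the call.
- job_done(): hands the job in, once; it reports no verdict.
The state is a dict: "time": time; "qpos": joint angles; "joint_velocities": joint speeds; "joint_torque": joint torques, N m; "position": TCP position; "tcp_rot": TCP orientation; "ft_force": force on the tool from outside, world axes, zero at the start; "moment": the same for the moment, N m; "width": opening from 0.0 (shut) to 1.0 (fully open).
Only numpy, scipy, OpenCV 4.12 (cv2) and the standard library are available. Lean on these libraries where they do the work, as an engineer would, in place of code of your own. Each camera call takes 0.05 s, during which the arm holds its last target.

## Working session

There is one attempt and no reset: what is moved stays moved. The work goes in short steps, Python scripts to look and compute and a tool call to move; the robot and the scene stay as the last step left them, time stands still between calls to the robot, and variables do not carry over. Pictures are saved under pics/ and viewed, and the job is handed in when it is done.

Besides the shell and the picture viewer there is one more tool, called as name(argument=value, ...), one argument or row to a line, values as JSON. send_rows: Moves the arm, as the interface text tells. Its arguments: {"type":"object","properties":{"increments":{"type":"array","items":{"type":"array","items":{"type":"array","items":{"type":"number"}}}},"jaw":{"type":"number"},"squeeze":{"type":"number"}},"required":["increments"]}

```bash
mkdir -p pics; python3 - <<'E'
from workcell import *
import cv2
s=get_state(); print(s)
for n in ["side","top","wrist"]:
    c=get_calibration(n); print(n,c)
    cv2.imwrite(f"pics/{n}0.png",camera(n))
E
```

```text
{'time': 0.0, 'qpos': array([ 5.25920216e+01,  9.11193237e+00,  9.15715694e+01, -2.91862965e-03,
        7.94209931e+01, -1.20381424e+01]), 'joint_velocities': array([-0.04834177, -0.00452803,  0.02401014,  0.05736383,  0.01521675,
        0.01641722]), 'joint_torque': array([-4.77440408e-04, -3.96007705e+01, -3.31428552e+01, -3.97722069e-04,
        8.44424270e-03, -4.02174464e-05]), 'position': array([0.24603636, 0.51905483, 0.23032919]), 'tcp_rot': array([[ 4.28450054e-01,  9.03564835e-01, -1.06814529e-03],
       [ 9.03563685e-01, -4.28451257e-01, -1.47910088e-03],
       [-1.79411173e-03, -3.31416448e-04, -9.99998336e-01]]), 'ft_force': array([-0.84179616, -0.16229657, -0.15453303]), 'moment': array([ 0.02146061, -0.01943459, -0.00608806]), 'width': 0.9999374499276946}
side {'K': array([[387.13307643,   0.        , 320.60014414],
       [  0.        , 387.13307643, 197.22304046],
       [  0.        ,   0.        ,   1.        ]]), 'k1': -0.050586188638411175, 'origin': array([ 0.38180491, -0.67943524,  0.62166973]), 'attitude': array([[ 0.98048609, -0.10084681,  0.16875113],
  
[... 211 characters left out ...]
    [  0.        ,   0.        ,   1.        ]]), 'k1': -0.10157326377690387, 'origin': array([0.48268832, 0.02874854, 1.17879601]), 'attitude': array([[-0.02232906, -0.99695281,  0.07474294],
       [-0.99959952,  0.02356322,  0.01567107],
       [-0.0173845 , -0.07436308, -0.99707969]])}
wrist {'K': array([[277.91922229,   0.        , 316.79771244],
       [  0.        , 277.91922229, 198.75469981],
       [  0.        ,   0.        ,   1.        ]]), 'k1': -0.0016245464909339575, 'origin': array([0.17989896, 0.55084254, 0.37232878]), 'attitude': array([[ 0.42927789,  0.86511412,  0.25941869],
       [ 0.90316945, -0.41044622, -0.12577296],
       [-0.00233055,  0.28829059, -0.95754013]])}
```

View pics/side0.png

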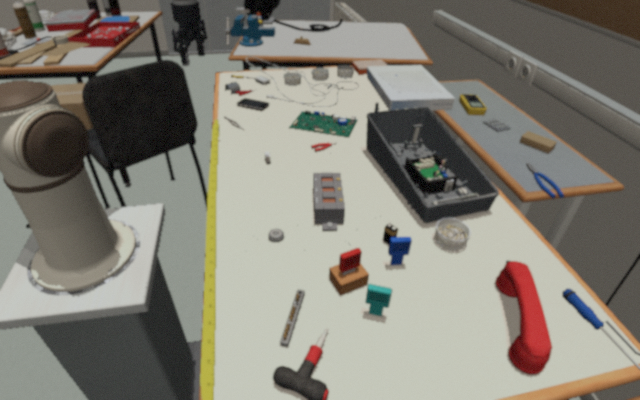

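View pics/top0.png

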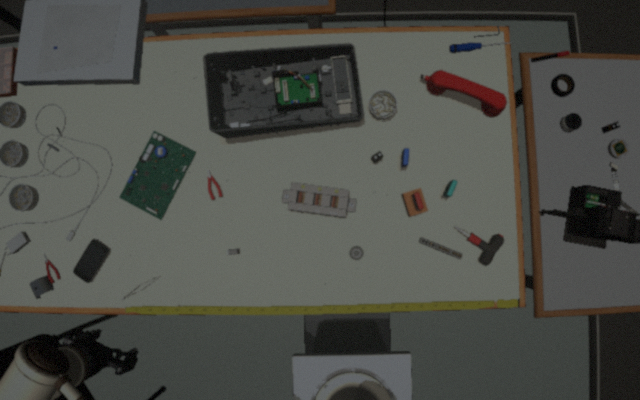

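View pics/wrist0.png

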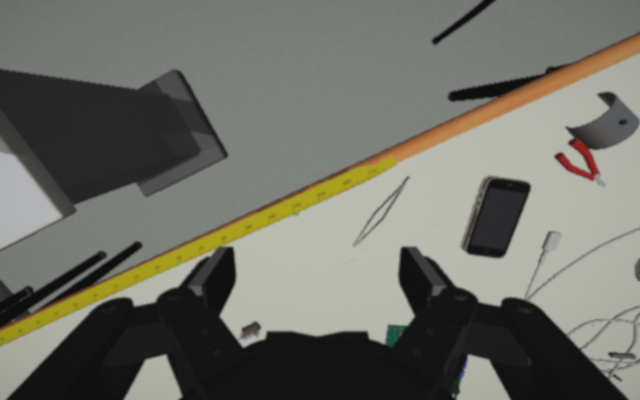

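The top view shows the base near (319,199), and the rest with the red gauge near (415,203). The battery is near (377,157), the capsule near (356,253), and the decoys are at (405,158) and (451,188). The small item at (234,251) is probably the relay. I'll zoom in.

```bash
python3 - <<'E'
import cv2
t=cv2.imread("pics/top0.png"); s=cv2.imread("pics/side0.png")
cv2.imwrite("pics/t1.png",cv2.resize(t[140:270,270:470],None,fx=4,fy=4,interpolation=cv2.INTER_CUBIC))
cv2.imwrite("pics/s1.png",cv2.resize(s[160:310,260:430],None,fx=4,fy=4,interpolation=cv2.INTER_CUBIC)[:600])
E
```

```text
(no output)
```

View pics/t1.png

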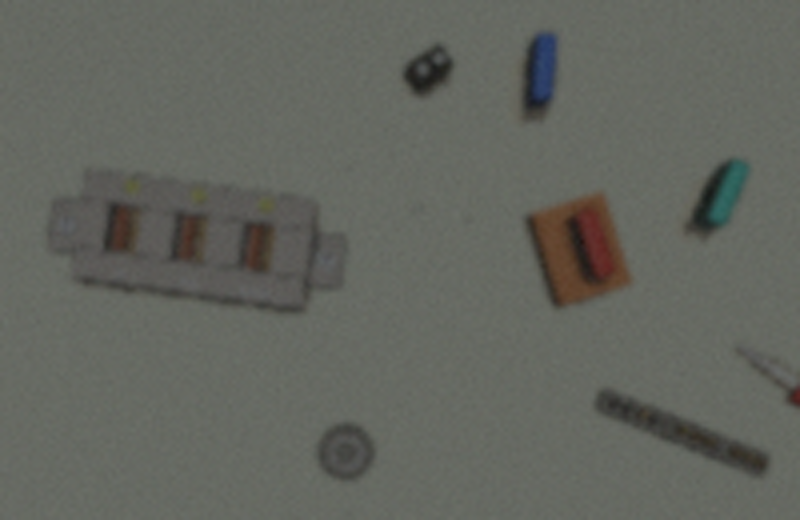

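View pics/s1.png

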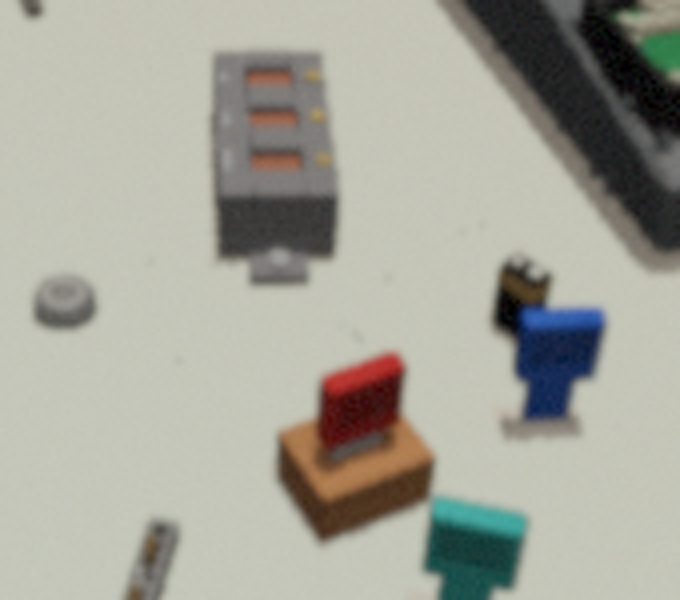

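```bash
cat > h.py <<'E'
import numpy as np, cv2
def ray(c,px):
    K=c["K"];k1=c["k1"]
    px=np.atleast_2d(np.asarray(px,float))
    d=np.stack([(px[:,0]-K[0,2])/K[0,0],(px[:,1]-K[1,2])/K[1,1]],1)
    u=d.copy()
    for _ in range(20): u=d/(1+k1*(u**2).sum(1,keepdims=True))
    v=np.c_[u,np.ones(len(u))]@np.asarray(c["attitude"]).T
    return np.asarray(c["origin"]),v
def onz(c,px,z):
    o,v=ray(c,px); t=(z-o[2])/v[:,2]; return o+v*t[:,None]
def proj(c,P):
    P=np.atleast_2d(P); q=(P-c["origin"])@np.asarray(c["attitude"])
    u=q[:,:2]/q[:,2:]; u=u*(1+c["k1"]*(u**2).sum(1,keepdims=True))
    return u@np.diag([c["K"][0,0],c["K"][1,1]])+[c["K"][0,2],c["K"][1,2]]
E
python3 - <<'E'
from workcell import *
from h import *
c=get_calibration("top")
f=lambda p:[(270+x/4,140+y/4) for x,y in p]
print(onz(c,f([(85,170),(317,200),(300,308),(72,280)]),.05).round(4), "base corners")
print(onz(c,f([(121,228),(189,236),(257,246)]),.05).round(4))
print(onz(c,f([(530,215),(602,193),(632,282),(560,306)]),.033).round(4),"rest")
print(onz(c,f([(573,213),(592,206),(614,275),(593,283)]),.086).round(4),"handle")
print(onz(c,f([(428,70)]),.049),onz(c,f([(345,450)]),.014),onz(c,[(234,251)],.03))
E
```

```text
[[ 0.6127  0.1471  0.05  ]
 [ 0.5894 -0.0034  0.05  ]
 [ 0.5196  0.0094  0.05  ]
 [ 0.5411  0.1567  0.05  ]] base corners
[[0.5742 0.1242 0.05  ]
 [0.568  0.0802 0.05  ]
 [0.5604 0.0362 0.05  ]]
[[ 0.5778 -0.1439  0.033 ]
 [ 0.5912 -0.192   0.033 ]
 [ 0.532  -0.2096  0.033 ]
 [ 0.5174 -0.1616  0.033 ]] rest
[[ 0.574  -0.163   0.086 ]
 [ 0.5782 -0.1752  0.086 ]
 [ 0.5344 -0.1874  0.086 ]
 [ 0.5297 -0.174   0.086 ]] handle
[[ 0.67310311 -0.07815449  0.049     ]] [[ 0.42593459 -0.01878948  0.014     ]] [[0.43694018 0.30409852 0.03      ]]
```

```bash
cat > mv.py <<'E'
import numpy as np
from scipy.spatial.transform import Rotation as R
def Rt(yaw_x_deg):
    a=np.radians(yaw_x_deg); x=np.array([np.cos(a),np.sin(a),0]); z=np.array([0,0,-1.]); return np.c_[x,np.cross(z,x),z]
def inc(s,p,Rtarget):
    R0=s["tcp_rot"]; d=R0.T@(np.asarray(p)-s["position"])/.025
    w=R.from_matrix(R0.T@Rtarget).as_rotvec(degrees=True)/5
    return np.r_[d,w].round(3)
E
python3 - <<'E'
from workcell import *
from mv import *
s=get_state()
print(inc(s,(.545,.078,.16),Rt(81.1)))
E
```

```text
[-1.0817e+01  1.8364e+01  2.8320e+00 -6.0000e-03  1.6000e-02 -3.2940e+00]
```

send_rows(
  increments=[
    [[-3, 5, 0.5, 0, 0, -1], [-7, 12, 1.5, 0, 0, -2], [-10.82, 18.36, 2.8, 0, 0.02, -3.3], [-10.82, 18.36, 2.8, 0, 0.02, -3.3], [-10.82, 18.36, 2.8, 0, 0.02, -3.3], [-10.82, 18.36, 2.8, 0, 0.02, -3.3], [-10.82, 18.36, 2.8, 0, 0.02, -3.3], [-10.82, 18.36, 2.8, 0, 0.02, -3.3], [-10.82, 18.36, 2.8, 0, 0.02, -3.3], [-10.82, 18.36, 2.8, 0, 0.02, -3.3], [-10.82, 18.36, 2.8, 0, 0.02, -3.3], [-10.82, 18.36, 2.8, 0, 0.02, -3.3], [-10.82, 18.36, 2.8, 0, 0.02, -3.3], [-10.82, 18.36, 2.8, 0, 0.02, -3.3]],
  ],
)

```text
time: 1.9
position: [0.5447, 0.0786, 0.1609]
tcp_rot: [[0.153, 0.988, -0.0], [0.988, -0.153, 0.001], [0.001, -0.0, -1.0]]
ft_force: [0.3, -0.3, -0.9]
width: 1.001
```

```bash
python3 - <<'E'
from workcell import *
import cv2,pickle
s=get_state(); print(s["time"],s["position"],s["tcp_rot"][:,0],abs(s["joint_velocities"]).max())
c=get_calibration("wrist"); im=camera("wrist")
cv2.imwrite("pics/w1.png",im); pickle.dump(c,open("c1.pkl","wb"))
cv2.imwrite("pics/w1b.png",cv2.resize(im[20:320,120:520],None,fx=2,fy=2,interpolation=cv2.INTER_CUBIC))
E
```

```text
1.9 [0.54469868 0.07858348 0.1609474 ] [1.53254927e-01 9.88186555e-01 5.09118753e-04] 0.3067404775058617
```

View pics/w1b.png

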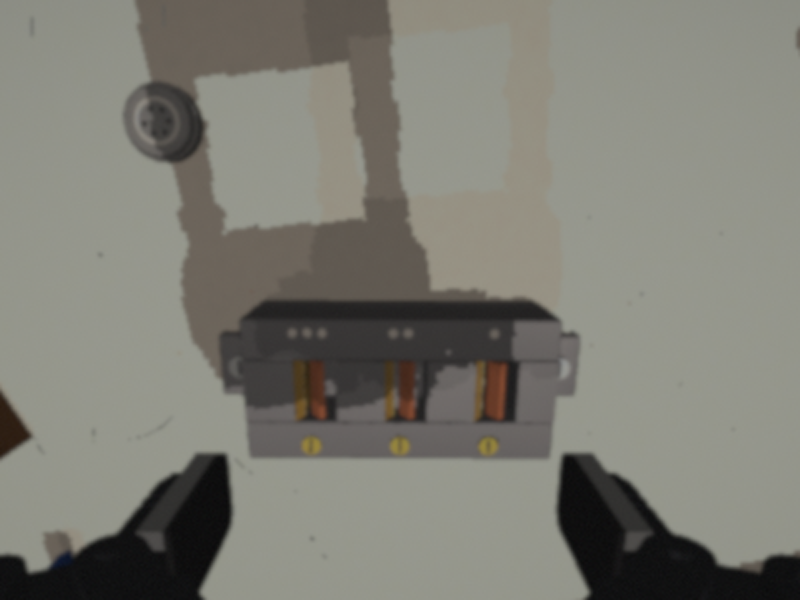

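```bash
python3 - <<'E'
import cv2
im=cv2.imread("pics/w1.png")
cv2.imwrite("pics/w1c.png",cv2.resize(im[160:260,225:415],None,fx=4.2,fy=4.2,interpolation=cv2.INTER_CUBIC))
E
```

```text
(no output)
```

View pics/w1c.png

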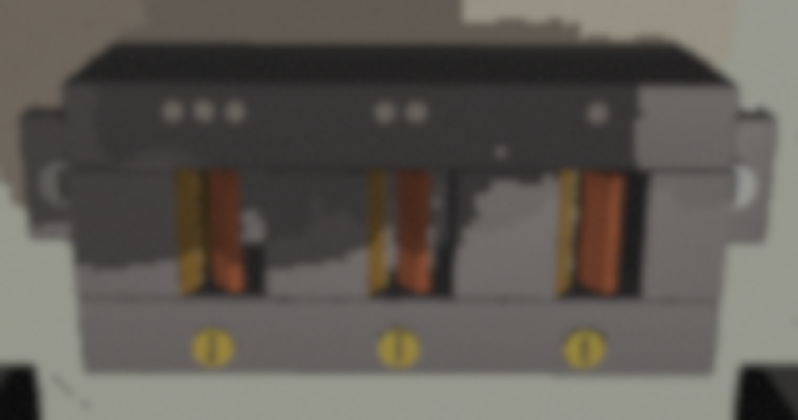

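```bash
python3 - <<'E'
import pickle
from h import *
from scipy.optimize import least_squares
c=pickle.load(open("c1.pkl","rb"))
f=lambda p:np.array([(225+(x+.5)/4.2-.5,160+(y+.5)/4.2-.5) for x,y in p])
px=f([(66,84),(738,86),(716,373),(84,373)])
L=np.array([(-36,-76),(-36,76),(36,76),(36,-76)])*1e-3
def W(p,l,z=.05):
    a=p[2];Rm=np.array([[np.cos(a),-np.sin(a)],[np.sin(a),np.cos(a)]]);q=l@Rm.T+p[:2]; return np.c_[q,np.full(len(q),z)]
r=least_squares(lambda p:(proj(c,W(p,L))-px).ravel(),[.566,.078,-.155])
print(r.x,np.degrees(r.x[2]),r.fun.round(2))
print(W(r.x,np.array([(0,.044),(0,0),(0,-.044)])))
# gap local coordinates of brass/copper edges at the slot ends
g=f([(178,170),(212,170),(370,170),(400,170),(560,170),(582,170),(178,296),(244,292),(388,296),(403,294),(572,296),(580,296)])
w=onz(c,g,.05); a=r.x[2]; Rm=np.array([[np.cos(a),-np.sin(a)],[np.sin(a),np.cos(a)]])
print(((w[:,:2]-r.x[:2])@Rm*1e3).round(1))
w=onz(c,f([(212,348),(398,348),(584,348)]),.05);print(((w[:,:2]-r.x[:2])@Rm*1e3).round(1))
np.save("base.npy",r.x)
E
```

```text
[ 0.56476133  0.07855966 -0.15667592] -8.976869048546492 [-1.7  -0.5   1.62 -0.65  0.4   1.02 -0.31  0.73]
[[0.5716269  0.12202073 0.05      ]
 [0.56476133 0.07855966 0.05      ]
 [0.55789576 0.0350986  0.05      ]]
[[-15.6 -50.6]
 [-15.7 -42.9]
 [-15.7  -7.1]
 [-15.7  -0.3]
 [-15.8  35.9]
 [-15.8  40.9]
 [ 15.2 -52.1]
 [ 14.2 -36.7]
 [ 15.1  -3. ]
 [ 14.6   0.5]
 [ 15.   40.1]
 [ 15.   42. ]]
[[ 28.6 -44.7]
 [ 28.5  -0.6]
 [ 28.4  43.6]]
```

```bash
python3 - <<'E'
from workcell import *
from mv import *
print(inc(get_state(),(.54,-.173,.165),Rt(106.5)))
E
```

```text
[-9.967e+00  1.356e+00 -1.670e-01 -1.000e-03 -5.000e-03 -5.065e+00]
```

send_rows(
  increments=[
    [[-2.5, 0.3, -0.17, 0, 0, -1.5], [-5, 0.7, -0.17, 0, 0, -3], [-7.5, 1, -0.17, 0, 0, -4.5], [-9.97, 1.36, -0.17, 0, 0, -5.06], [-9.97, 1.36, -0.17, 0, 0, -5.06], [-9.97, 1.36, -0.17, 0, 0, -5.06], [-9.97, 1.36, -0.17, 0, 0, -5.06]],
  ],
)

```text
time: 2.82
position: [0.5401, -0.1716, 0.1649]
tcp_rot: [[-0.285, 0.959, -0.0], [0.959, 0.285, 0.001], [0.001, -0.0, -1.0]]
ft_force: [-0.1, 0.2, 0.5]
width: 1.0
```

```bash
python3 - <<'E'
from workcell import *
import cv2,pickle
s=get_state(); print(s["time"],s["position"],s["tcp_rot"][:,0],abs(s["joint_velocities"]).max())
c=get_calibration("wrist"); im=camera("wrist")
cv2.imwrite("pics/w2.png",im); pickle.dump(c,open("c2.pkl","wb"))
cv2.imwrite("pics/w2b.png",cv2.resize(im[20:320,120:520],None,fx=2,fy=2,interpolation=cv2.INTER_CUBIC))
cv2.imwrite("pics/w2c.png",cv2.resize(im[130:280,250:390],None,fx=4,fy=4,interpolation=cv2.INTER_CUBIC))
E
```

```text
2.825 [ 0.54014616 -0.17158784  0.16492408] [-0.28505595  0.95851031  0.00104831] 0.45643396112866014
```

View pics/w2b.png

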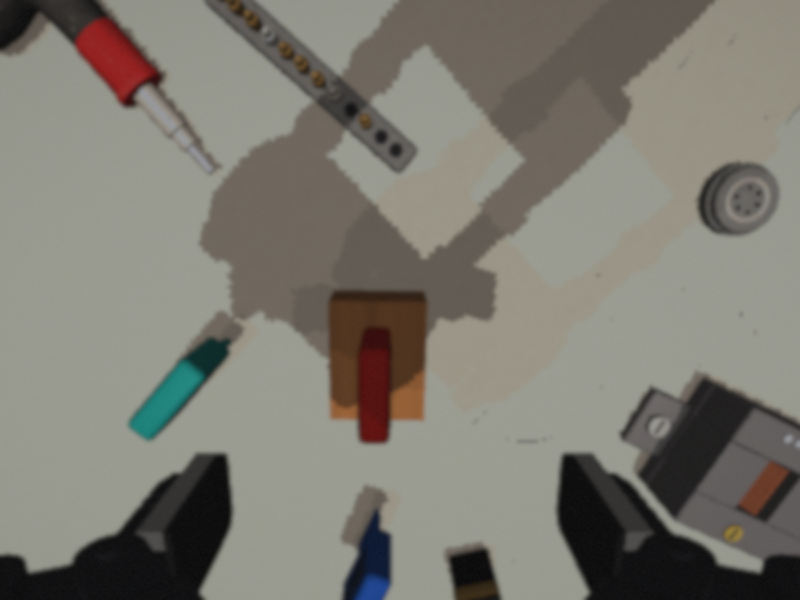

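View pics/w2c.png

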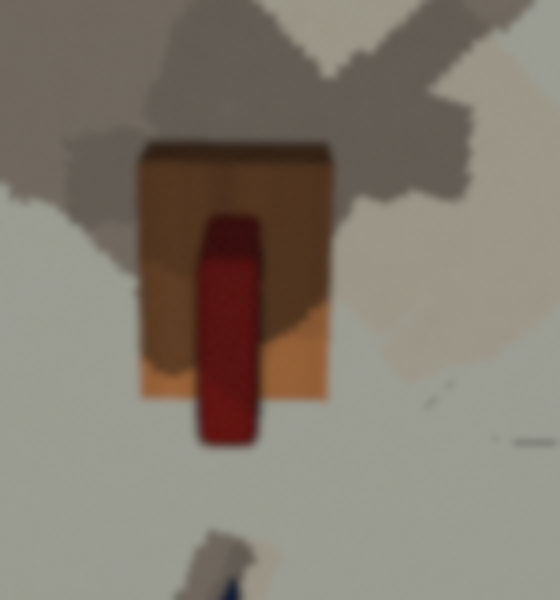

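```bash
python3 - <<'E'
import pickle
from h import *
from workcell import *
from mv import *
from scipy.optimize import least_squares
c=pickle.load(open("c2.pkl","rb"))
f=lambda p:np.array([(250+(x+.5)/4-.5,130+(y+.5)/4-.5) for x,y in p])
def W(p,l,z):
    a=p[2];Rm=np.array([[np.cos(a),-np.sin(a)],[np.sin(a),np.cos(a)]]);q=l@Rm.T+p[:2]; return np.c_[q,np.full(len(q),z)]
def fit(px,hx,hy,z,n):
    L=np.array([(-hx,hy*-1),(-hx,hy),(hx,hy),(hx,-hy)])
    # image right = tool x = +y(local); image up = -x
    r=least_squares(lambda p:(proj(c,W(p,L,z))-f(px)).ravel(),[.554,-.175,.28])
    print(n,r.x.round(4),np.degrees(r.x[2]).round(2),r.fun.round(1)); return r.x
a=fit([(139,160),(331,160),(328,400),(140,400)],.032,.025,.033,"rest")
b=fit([(200,260),(261,260),(258,443),(199,443)],.022,.007,.086,"handle")
A=a[2];d=b[:2]-a[:2];print("handle rel rest local", d@np.array([np.cos(A),np.sin(A)]),d@np.array([-np.sin(A),np.cos(A)]))
s=get_state()
yaw=np.degrees((a[2]+b[2])/2)
print(inc(s,(b[0],b[1],.048),Rt(90+yaw)))
E
```

```text
rest [ 0.5532 -0.177   0.2801] 16.05 [-1.2  0.1  0.9  0.5  0.1 -0.1  0.2 -0.5]
handle [ 0.5524 -0.1767  0.269 ] 15.41 [-0.9 -1.5  0.8 -1.2  0.7  1.7 -0.7  1.4]
handle rel rest local -0.0006413227086013791 0.0005035631036593069
[-3.380e-01  4.120e-01  4.679e+00 -2.000e-03 -1.000e-02  1.700e-01]
```

send_rows(
  increments=[
    [[-0.34, 0.41, 0, 0, 0, 0.14], [-0.34, 0.41, 1, 0, 0, 0.14], [-0.34, 0.41, 2, 0, 0, 0.14], [-0.34, 0.41, 3, 0, 0, 0.14], [-0.34, 0.41, 4, 0, 0, 0.14], [-0.34, 0.41, 4.68, 0, 0, 0.14], [-0.34, 0.41, 4.68, 0, 0, 0.14], [-0.34, 0.41, 4.68, 0, 0, 0.14]],
  ],
)

```text
time: 3.88
position: [0.5532, -0.1768, 0.049]
tcp_rot: [[-0.274, 0.962, 0.001], [0.962, 0.274, -0.0], [-0.0, 0.001, -1.0]]
ft_force: [0.9, -1.1, 0.5]
width: 1.0
```

send_rows(
  increments=[
    [[0, 0, 0, 0, 0, 0], [0, 0, 0, 0, 0, 0], [0, 0, 0, 0, 0, 0], [0, 0, 0, 0, 0, 0], [0, 0, 0, 0, 0, 0], [0, 0, 0, 0, 0, 0]],
  ],
  jaw=-1,
  squeeze=60,
)

```text
time: 4.62
position: [0.5533, -0.1769, 0.0492]
tcp_rot: [[-0.274, 0.962, 0.001], [0.962, 0.274, -0.0], [-0.0, 0.001, -1.0]]
ft_force: [-0.3, 0.5, 2.3]
width: 0.154
```

send_rows(
  increments=[
    [[0, 0, -0.5, 0, 0, 0], [0, 0, -1.2, 0, 0, 0], [0, 0, -2.2, 0, 0, 0], [0, 0, -3.2, 0, 0, 0], [0, 0, -4, 0, 0, 0], [0, 0, -4, 0, 0, 0]],
  ],
)

```text
time: 5.38
position: [0.5547, -0.1778, 0.1523]
tcp_rot: [[-0.274, 0.962, 0.006], [0.962, 0.274, -0.003], [-0.005, 0.005, -1.0]]
ft_force: [0.8, 0.5, -0.6]
width: 0.157
```

```bash
python3 - <<'E'
from workcell import *
from mv import *
import cv2
from h import *
s=get_state(); print(s["time"],s["position"],s["ft_force"],s["width"],s["moment"])
b=np.load("base.npy");a=b[2]
Rb=np.array([[np.cos(a),-np.sin(a)],[np.sin(a),np.cos(a)]])
g1=b[:2]+Rb@[0,.044]
c=get_calibration("side"); im=camera("side"); cv2.imwrite("pics/s2.png",im)
P=s["position"]; 
x,y=proj(c,P-[0,0,.03])[0].astype(int); print(x,y)
cv2.imwrite("pics/s2b.png",cv2.resize(im[y-50:y+50,x-60:x+60],None,fx=6,fy=6,interpolation=cv2.INTER_CUBIC))
im=camera("wrist");cv2.imwrite("pics/w3b.png",cv2.resize(im[100:300,220:420],None,fx=3,fy=3,interpolation=cv2.INTER_CUBIC))
E
```

```text
5.375 [ 0.55472906 -0.17777198  0.15233354] [ 0.84595795  0.50938469 -0.61627968] 0.15735107067763374 [0.02897457 0.01478949 0.01518127]
352 238
```

View pics/s2b.png

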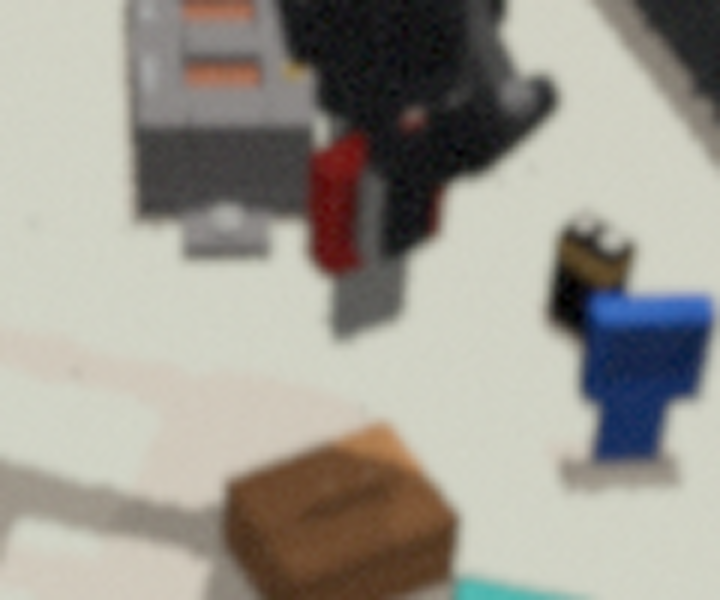

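View pics/w3b.png

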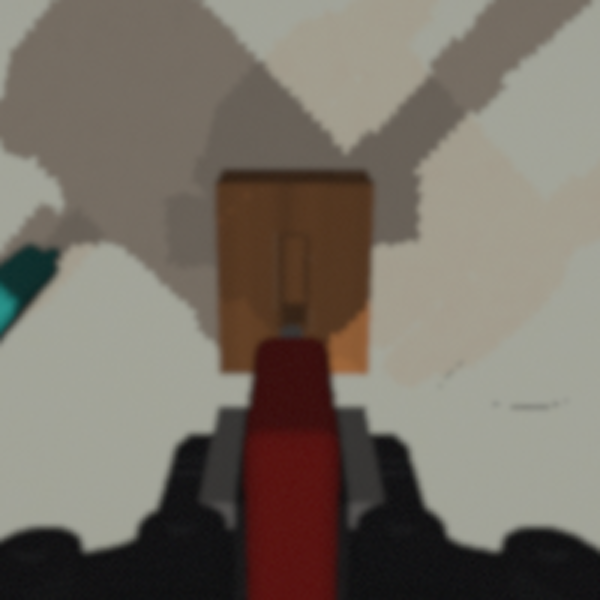

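```bash
cat > tgt.py <<'E'
import sys
from workcell import *
from mv import *
b=np.load("base.npy");a=b[2]
Rb=np.array([[np.cos(a),-np.sin(a)],[np.sin(a),np.cos(a)]])
def pt(g,lx=0,ly=0): return b[:2]+Rb@[lx,(2-g)*.044+ly]
def go(g,tipz,lx=0,ly=0):
    s=get_state(); p=pt(g,lx,ly)
    e=Rb.T@(s["position"][:2]-p)*1e3
    print("t",round(s["time"],2),"err local mm",e.round(2),"tipz rel top mm",((s["position"][2]-.0412-.05)*1e3).round(2),"F local",(Rb.T@s["ft_force"][:2]).round(1),s["ft_force"][2].round(1),"w",s["width"].round(3), "tilt tool z",(s["tcp_rot"][:,2]*57.3).round(2))
    print(inc(s,(*p,.05+tipz+.0412),Rt(90+np.degrees(a))))
if __name__=="__main__": go(int(sys.argv[1]),*map(float,sys.argv[2:]))
E
python3 tgt.py 1 .012
```

```text
Traceback (most recent call last):
  File "tgt.py", line 12, in <module>
    if __name__=="__main__": go(int(sys.argv[1]),*map(float,sys.argv[2:]))
                             ~~^^^^^^^^^^^^^^^^^^^^^^^^^^^^^^^^^^^^^^^^^^^
  File "tgt.py", line 10, in go
    print("t",round(s["time"],2),"err local mm",e.round(2),"tipz rel top mm",((s["position"][2]-.0412-.05)*1e3).round(2),"F local",(Rb.T@s["ft_force"][:2]).round(1),s["ft_force"][2].round(1),"w",s["width"].round(3), "tilt tool z",(s["tcp_rot"][:,2]*57.3).round(2))
                                                                                                                                                                                                   ^^^^^^^^^^^^^^^^
AttributeError: 'float' object has no attribute 'round'
```

```bash
sed -i 's/s\["width"\].round(3)/round(s["width"],3)/' tgt.py; python3 tgt.py 1 .02
```

```text
t 5.47 err local mm [  28.25 -298.07] tipz rel top mm 58.04 F local [ 0.3 -0.8] -1.2 w 0.152 tilt tool z [ 8.00e-02 -1.00e-02 -5.73e+01]
[1.1292e+01 3.9900e+00 1.5200e+00 1.5000e-02 3.0000e-03 4.9770e+00]
```

send_rows(
  increments=[
    [[2.2, 0.8, 0, 0, 0, 1.2], [4.4, 1.6, 0, 0, 0, 2.4], [6.6, 2.4, 0, 0, 0, 3.6], [8.8, 3.2, 0, 0, 0, 4.8], [11, 3.9, 0, 0.01, 0, 4.98], [11.29, 3.99, 0.3, 0.01, 0, 4.98], [11.29, 3.99, 0.9, 0.01, 0, 4.98], [11.29, 3.99, 1.52, 0.01, 0, 4.98], [11.29, 3.99, 1.52, 0.01, 0, 4.98], [11.29, 3.99, 1.52, 0.01, 0, 4.98]],
  ],
)

```text
time: 6.72
position: [0.5719, 0.1211, 0.1113]
tcp_rot: [[0.158, 0.987, 0.001], [0.987, -0.158, -0.0], [-0.0, 0.001, -1.0]]
ft_force: [-0.6, -0.7, -1.0]
width: 0.156
```

```bash
python3 tgt.py 1 .02; python3 - <<'E'
from workcell import *
import cv2
im=camera("side"); cv2.imwrite("pics/s3.png",cv2.resize(im[130:230,270:390],None,fx=6,fy=6,interpolation=cv2.INTER_CUBIC))
im=camera("wrist");cv2.imwrite("pics/w4.png",cv2.resize(im[100:300,200:440],None,fx=3,fy=3,interpolation=cv2.INTER_CUBIC))
E
```

```text
t 6.72 err local mm [ 0.41 -0.91] tipz rel top mm 20.05 F local [-0.5 -0.8] -1.0 w 0.156 tilt tool z [ 3.00e-02 -2.00e-02 -5.73e+01]
[ 0.036 -0.017  0.002  0.007  0.003 -0.019]
```

View pics/s3.png

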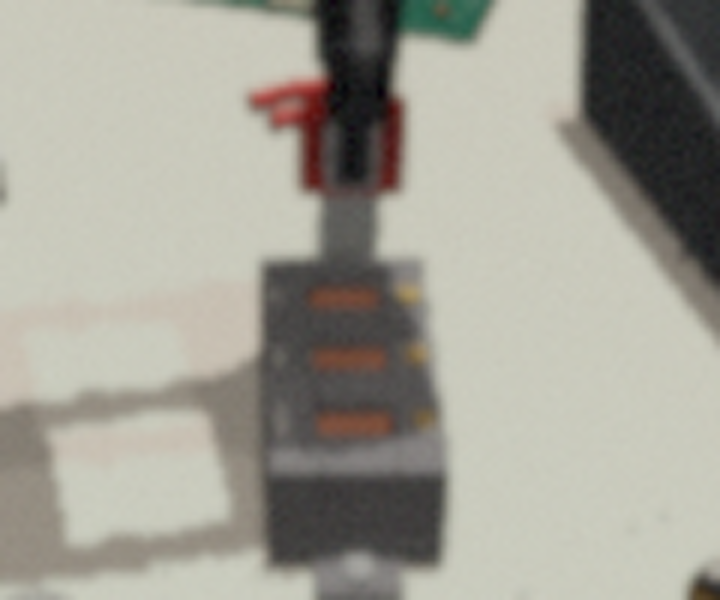

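View pics/w4.png

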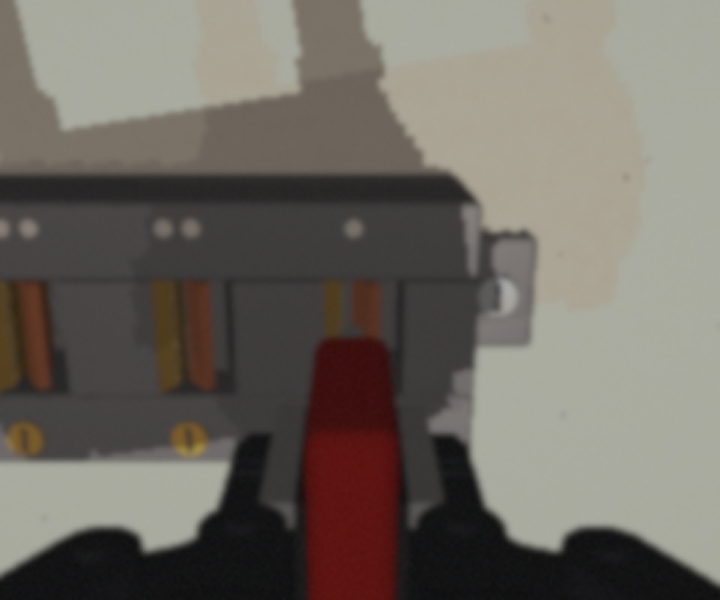

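send_rows(
  increments=[
    [[0.04, -0.02, 0.3, 0.01, 0, -0.02], [0.04, -0.02, 0.6, 0.01, 0, -0.02], [0.04, -0.02, 0.75, 0.01, 0, -0.02], [0.04, -0.02, 0.85, 0.01, 0, -0.02], [0.04, -0.02, 0.95, 0.01, 0, -0.02], [0.04, -0.02, 1.05, 0.01, 0, -0.02], [0.04, -0.02, 1.15, 0.01, 0, -0.02], [0.04, -0.02, 1.25, 0.01, 0, -0.02], [0.04, -0.02, 1.32, 0.01, 0, -0.02], [0.04, -0.02, 1.32, 0.01, 0, -0.02]],
  ],
)

```text
time: 8.07
position: [0.5722, 0.1221, 0.079]
tcp_rot: [[0.155, 0.988, 0.001], [0.988, -0.155, -0.001], [-0.001, 0.001, -1.0]]
ft_force: [-0.1, -4.4, 2.3]
width: 0.16
```

```bash
python3 tgt.py 1 -.017
```

```text
t 8.07 err local mm [0.56 0.18] tipz rel top mm -12.25 F local [ 0.6 -4.4] 2.3 w 0.16 tilt tool z [ 8.00e-02 -4.00e-02 -5.73e+01]
[-0.007 -0.023  0.19   0.016  0.006  0.007]
```

send_rows(
  increments=[
    [[0, -0.02, 0.06, 0.01, 0, 0], [0, -0.02, 0.12, 0.01, 0, 0], [0, -0.02, 0.18, 0.01, 0, 0], [0, -0.02, 0.22, 0.01, 0, 0], [0, -0.02, 0.26, 0.01, 0, 0], [0, -0.02, 0.26, 0.01, 0, 0]],
  ],
)

```text
time: 8.82
position: [0.5718, 0.122, 0.0741]
tcp_rot: [[0.155, 0.988, -0.0], [0.988, -0.155, -0.001], [-0.001, 0.0, -1.0]]
ft_force: [-5.4, -4.5, 13.9]
width: 0.154
```

```bash
python3 tgt.py 1 -.019
```

```text
t 8.82 err local mm [ 0.17 -0.04] tipz rel top mm -17.12 F local [-4.7 -5.3] 13.9 w 0.154 tilt tool z [ -0.    -0.08 -57.3 ]
[ 0.002 -0.007  0.075  0.002  0.015  0.01 ]
```

send_rows(
  increments=[
    [[0, 0, 0.08, 0, 0.01, 0], [0, 0, 0.12, 0, 0.01, 0], [0, 0, 0.12, 0, 0.01, 0]],
  ],
)

```text
time: 9.2
position: [0.572, 0.1219, 0.074]
tcp_rot: [[0.155, 0.988, -0.0], [0.988, -0.155, -0.001], [-0.001, -0.0, -1.0]]
ft_force: [-9.3, -5.1, 22.4]
width: 0.154
```

```bash
python3 tgt.py 1 .02
```

```text
t 9.2 err local mm [ 0.41 -0.06] tipz rel top mm -17.18 F local [-8.3 -6.5] 22.4 w 0.154 tilt tool z [-3.00e-02 -5.00e-02 -5.73e+01]
[ 1.000e-03 -1.700e-02 -1.487e+00 -3.000e-03  1.200e-02  1.400e-02]
```

send_rows(
  increments=[
    [[0, -0.02, -0.4, 0, 0.01, 0.01], [0, -0.02, -0.9, 0, 0.01, 0.01], [0, -0.02, -1.3, 0, 0.01, 0.01], [0, -0.02, -1.4, 0, 0.01, 0.01], [-0.9, -0.02, -1.4, 0, 0.01, 0.01], [-1.76, -0.02, -1.4, 0, 0.01, 0.01], [-1.76, -0.02, -1.3, 0, 0.01, 0.01], [-1.76, -0.02, -1.1, 0, 0.01, 0.01], [-1.76, -0.02, -1.1, 0, 0.01, 0.01]],
  ],
)

```text
time: 10.32
position: [0.5641, 0.0793, 0.1007]
tcp_rot: [[0.155, 0.988, -0.002], [0.988, -0.155, 0.0], [0.0, -0.002, -1.0]]
ft_force: [0.5, 0.3, -1.7]
width: 0.155
```

```bash
python3 tgt.py 2 -.013
```

```text
t 10.32 err local mm [-0.72  0.66] tipz rel top mm 9.48 F local [0.4 0.4] -1.7 w 0.155 tilt tool z [-1.10e-01  2.00e-02 -5.73e+01]
[-0.027  0.031  0.899 -0.022 -0.     0.013]
```

send_rows(
  increments=[
    [[-0.03, 0.03, 0.15, -0.02, 0, 0.01], [-0.03, 0.03, 0.3, -0.02, 0, 0.01], [-0.03, 0.03, 0.42, -0.02, 0, 0.01], [-0.03, 0.03, 0.54, -0.02, 0, 0.01], [-0.03, 0.03, 0.66, -0.02, 0, 0.01], [-0.03, 0.03, 0.78, -0.02, 0, 0.01], [-0.03, 0.03, 0.9, -0.02, 0, 0.01], [-0.03, 0.03, 1.0, -0.02, 0, 0.01], [-0.03, 0.03, 1.07, -0.02, 0, 0.01], [-0.03, 0.03, 1.13, -0.02, 0, 0.01], [-0.03, 0.03, 1.13, -0.02, 0, 0.01]],
  ],
)

```text
time: 11.7
position: [0.565, 0.078, 0.0741]
tcp_rot: [[0.156, 0.988, -0.0], [0.988, -0.156, -0.001], [-0.001, -0.0, -1.0]]
ft_force: [-5.3, -3.9, 13.3]
width: 0.158
```

```bash
python3 tgt.py 2 -.021
```

```text
t 11.7 err local mm [ 0.29 -0.52] tipz rel top mm -17.1 F local [-4.6 -4.7] 13.3 w 0.158 tilt tool z [-2.00e-02 -5.00e-02 -5.73e+01]
[ 0.021 -0.012  0.156 -0.002  0.011  0.006]
```

send_rows(
  increments=[
    [[0.01, -0.01, 0.09, 0, 0.01, 0], [0.01, -0.01, 0.14, 0, 0.01, 0], [0.01, -0.01, 0.14, 0, 0.01, 0]],
  ],
)

```text
time: 12.08
position: [0.5653, 0.0781, 0.0739]
tcp_rot: [[0.155, 0.988, -0.0], [0.988, -0.155, -0.001], [-0.001, 0.0, -1.0]]
ft_force: [-9.7, -4.2, 23.4]
width: 0.157
```

```bash
python3 tgt.py 2 .01
```

```text
t 12.07 err local mm [ 0.65 -0.41] tipz rel top mm -17.25 F local [-9.  -5.7] 23.4 w 0.157 tilt tool z [-0.00e+00 -5.00e-02 -5.73e+01]
[ 1.50e-02 -2.60e-02 -1.09e+00  1.00e-03  1.10e-02  1.20e-02]
```

Gap 2 is blocked too: it stops at 17.2 mm with 23 N. On to gap 3.

send_rows(
  increments=[
    [[0.01, -0.03, -0.4, 0, 0.01, 0.01], [0.01, -0.03, -0.9, 0, 0.01, 0.01], [0.01, -0.03, -1.3, 0, 0.01, 0.01], [0.01, -0.03, -1.4, 0, 0.01, 0.01], [-0.9, -0.03, -1.4, 0, 0.01, 0.01], [-1.75, -0.03, -1.4, 0, 0.01, 0.01], [-1.75, -0.03, -1.3, 0, 0.01, 0.01], [-1.75, -0.03, -1.1, 0, 0.01, 0.01], [-1.75, -0.03, -1.1, 0, 0.01, 0.01]],
  ],
)

```text
time: 13.2
position: [0.5572, 0.0358, 0.1006]
tcp_rot: [[0.155, 0.988, -0.002], [0.988, -0.155, 0.0], [0.0, -0.002, -1.0]]
ft_force: [-0.1, -0.2, -0.7]
width: 0.161
```

```bash
python3 tgt.py 3 -.013
```

```text
t 13.2 err local mm [-0.77  0.59] tipz rel top mm 9.39 F local [-0.  -0.2] -0.7 w 0.161 tilt tool z [-9.00e-02  3.00e-02 -5.73e+01]
[-0.024  0.032  0.896 -0.018 -0.003  0.011]
```

send_rows(
  increments=[
    [[-0.02, 0.03, 0.15, -0.02, 0, 0.01], [-0.02, 0.03, 0.3, -0.02, 0, 0.01], [-0.02, 0.03, 0.42, -0.02, 0, 0.01], [-0.02, 0.03, 0.54, -0.02, 0, 0.01], [-0.02, 0.03, 0.66, -0.02, 0, 0.01], [-0.02, 0.03, 0.78, -0.02, 0, 0.01], [-0.02, 0.03, 0.9, -0.02, 0, 0.01], [-0.02, 0.03, 1.0, -0.02, 0, 0.01], [-0.02, 0.03, 1.07, -0.02, 0, 0.01], [-0.02, 0.03, 1.15, -0.02, 0, 0.01], [-0.02, 0.03, 1.22, -0.02, 0, 0.01], [-0.02, 0.03, 1.22, -0.02, 0, 0.01]],
  ],
)

```text
time: 14.7
position: [0.5576, 0.0352, 0.0696]
tcp_rot: [[0.156, 0.988, -0.0], [0.988, -0.156, 0.0], [0.0, -0.0, -1.0]]
ft_force: [0.2, -4.7, -2.1]
width: 0.158
```

```bash
python3 tgt.py 3 -.033
```

```text
t 14.7 err local mm [-0.34  0.  ] tipz rel top mm -21.59 F local [ 0.9 -4.6] -2.1 w 0.158 tilt tool z [-2.00e-02  1.00e-02 -5.73e+01]
[-0.     0.014  0.456 -0.005 -0.001  0.   ]
```

Gap 3 is clear: the blade is already past 21 mm with little force. I'll push it home.

send_rows(
  increments=[
    [[0, 0.01, 0.1, 0, 0, 0], [0, 0.01, 0.2, 0, 0, 0], [0, 0.01, 0.3, 0, 0, 0], [0, 0.01, 0.4, 0, 0, 0], [0, 0.01, 0.48, 0, 0, 0], [0, 0.01, 0.54, 0, 0, 0], [0, 0.01, 0.58, 0, 0, 0], [0, 0.01, 0.58, 0, 0, 0]],
  ],
)

```text
time: 15.7
position: [0.5579, 0.0351, 0.0572]
tcp_rot: [[0.156, 0.988, -0.001], [0.988, -0.156, -0.0], [-0.0, -0.001, -1.0]]
ft_force: [-9.1, -3.7, 17.0]
width: 0.155
```

```bash
python3 tgt.py 3 -.036
```

```text
t 15.7 err local mm [-0.04  0.02] tipz rel top mm -34.05 F local [-8.4 -5.1] 17.0 w 0.155 tilt tool z [-7.00e-02 -1.00e-02 -5.73e+01]
[-0.001  0.002  0.078 -0.013  0.003  0.005]
```

send_rows(
  increments=[
    [[0, 0, 0.08, 0, 0, 0], [0, 0, 0.13, 0, 0, 0], [0, 0, 0.13, 0, 0, 0], [0, 0, 0.03, 0, 0, 0]],
  ],
)

```text
time: 16.2
position: [0.5578, 0.0351, 0.0573]
tcp_rot: [[0.155, 0.988, -0.001], [0.988, -0.155, -0.0], [-0.0, -0.001, -1.0]]
ft_force: [-0.8, -5.8, -3.0]
width: 0.159
```

send_rows(
  increments=[
    [[0, 0, 0, 0, 0, 0], [0, 0, 0, 0, 0, 0], [0, 0, 0, 0, 0, 0], [0, 0, 0, 0, 0, 0], [0, 0, 0, 0, 0, 0], [0, 0, 0, 0, 0, 0]],
  ],
  jaw=0.3,
)

```text
time: 16.95
position: [0.5578, 0.0352, 0.0573]
tcp_rot: [[0.155, 0.988, -0.001], [0.988, -0.155, -0.0], [-0.0, -0.001, -1.0]]
ft_force: [-0.3, -0.6, 0.5]
width: 0.647
```

```bash
python3 tgt.py 3 .04
```

```text
t 16.95 err local mm [-0.07  0.06] tipz rel top mm -33.88 F local [-0.2 -0.6] 0.5 w 0.647 tilt tool z [-7.00e-02 -1.00e-02 -5.73e+01]
[-3.000e-03 -1.000e-03 -2.955e+00 -1.300e-02  4.000e-03  7.000e-03]
```

Released. I'll rise straight up, then move toward the robot so both cameras can see the gauge.

send_rows(
  increments=[
    [[0, 0, -0.8, 0, 0, 0], [0, 0, -1.8, 0, 0, 0], [0, 0, -2.8, 0, 0, 0], [0, 0, -3.8, 0, 0, 0], [0, 0, -4.5, 0, 0, 0], [0, -1, -4.5, 0, 0, 0], [0, -1, -4.5, 0, 0, 0], [0, -1, -4.5, 0, 0, 0]],
  ],
)

```text
time: 17.95
position: [0.5335, 0.039, 0.1696]
tcp_rot: [[0.155, 0.988, -0.001], [0.988, -0.155, -0.0], [-0.0, -0.001, -1.0]]
ft_force: [0.2, -0.0, 0.6]
width: 0.652
```

```bash
python3 - <<'E'
from workcell import *
import cv2
from h import *
cs=get_calibration("side")
im=camera("side"); cv2.imwrite("pics/s5.png",cv2.resize(im[140:260,260:410],None,fx=5,fy=5,interpolation=cv2.INTER_CUBIC))
cw=get_calibration("wrist")
im=camera("wrist");cv2.imwrite("pics/w5.png",cv2.resize(im[20:320,120:520],None,fx=2,fy=2,interpolation=cv2.INTER_CUBIC))
im=camera("top");cv2.imwrite("pics/t5.png",cv2.resize(im[140:270,270:470],None,fx=4,fy=4,interpolation=cv2.INTER_CUBIC))
b=np.load("base.npy");a=b[2];Rb=np.array([[np.cos(a),-np.sin(a)],[np.sin(a),np.cos(a)]])
q=np.array([[x,-.044+y] for x in(-.022,.022) for y in(-.008,.006)])@Rb.T+b[:2]
for z in(.05,.094):
    P=np.c_[q,np.full(4,z)]
    print(z,((proj(cw,P)-[120,20])*2).round(0).tolist(),((proj(cs,P)-[260,140])*5).round(0).tolist())
E
```

```text
0.05 [[378.0, 352.0], [406.0, 352.0], [378.0, 435.0], [406.0, 435.0]] [[299.0, 309.0], [298.0, 291.0], [391.0, 309.0], [389.0, 291.0]]
0.094 [[375.0, 382.0], [408.0, 382.0], [376.0, 477.0], [408.0, 477.0]] [[301.0, 235.0], [300.0, 217.0], [396.0, 234.0], [394.0, 217.0]]
```

View pics/s5.png

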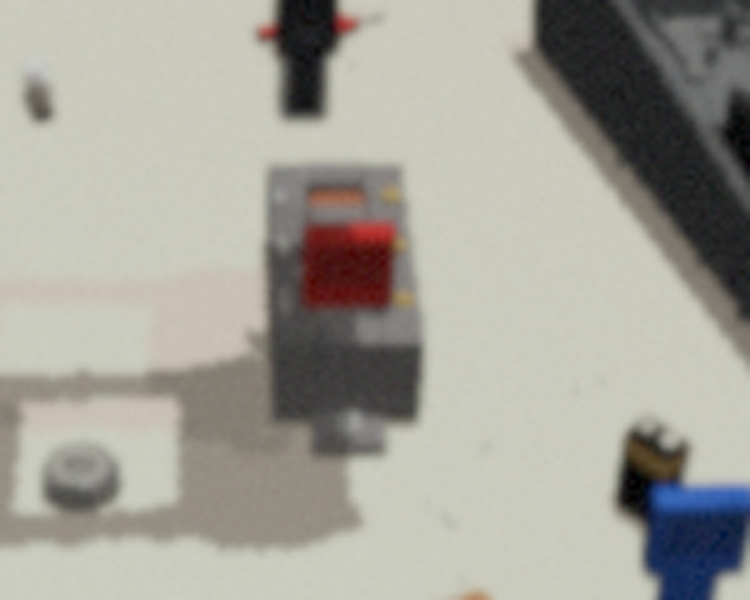

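View pics/w5.png

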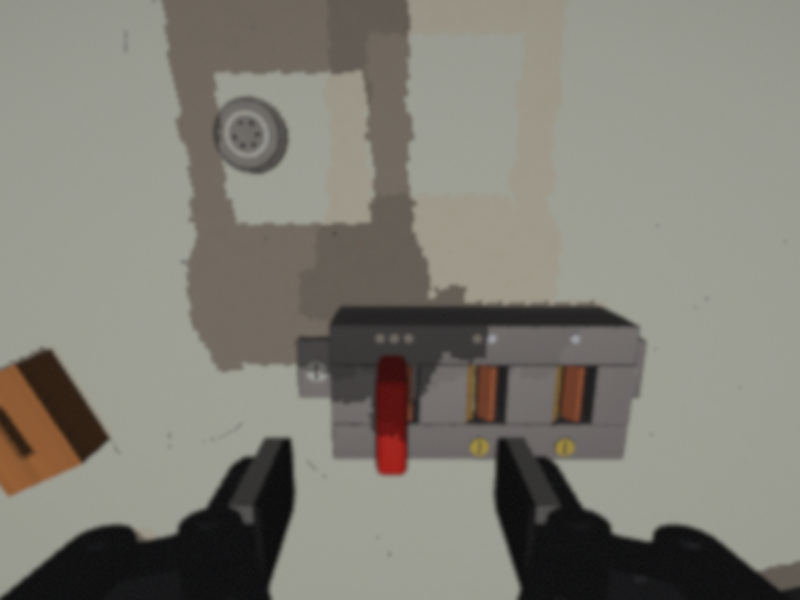

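View pics/t5.png

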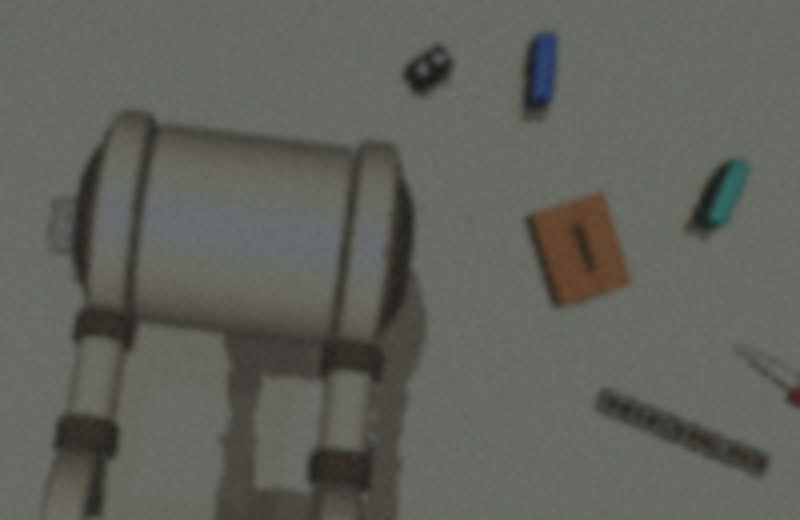

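The side view shows the handle upright, with its bottom edge at row 307 (309 predicted for fully home). The wrist view shows it over the three-dot gap at columns 376–408, as predicted. The battery and capsule haven't moved.

```bash
python3 -c "
from workcell import *
print(job_done(),get_state()['time'])"
```

```text
the job is handed in; nothing more can be done
the job is handed in; nothing more can be done
```

I probed all three gaps in order, and gap 3 is the clear one. The gauge now stands upright and released there, pushed fully home, and the job was handed in at about 18 s.

| Gap | Result | Depth reached | Force there |
|---|---|---|---|
| 1 (one dot) | blocked | 17.2 mm | 22 N |
| 2 (two dots) | blocked | 17.2 mm | 23 N |
| 3 (three dots) | clear | 34.05 mm, shoulders on the base | 17 N |

**Final checks:** After release and withdrawal, the side and wrist pictures show the handle upright over the three dots, within about 2 enlarged pixels (under 1 mm) of where it should be when fully home. The gripper was clear of everything. The battery, capsule and relay look unmoved, though the relay was only a few pixels in the side picture.

**Disagreement:** The only mismatch was in measuring the base, where the corner fit was off by up to 1.7 pixels (about 1.5 mm). The blade still went into each gap on the first try.

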